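# Close up and bolt the parts chest

## Robot

A 7-joint arm with a two-finger parallel gripper is mounted at the origin on the work surface. World frame = base frame: x ahead of the robot, y to its left, z up, the work surface at z = 0. Lengths are in m, angles in rad, forces in N, time in s.
With the tool pointing down it reaches from about 0.4 to 0.875 m from the base axis. Payload 19.3 kg.
Tool frame: the origin (TCP) lies at the very end of the fingers, on their centre line; the grasp point (between the pads) lies 19 mm behind it; z points along the fingers, y is the line along which they close (so a half turn about z gives the same grasp; the last joint's range is limited). The gripper opens to 85 mm and grips with 20 to 120 N. Pads are 22 mm wide; open, the fingers measure 114 mm over their backs; the gripper's body (76 mm by 85 mm) begins 54 mm behind the grasp point. The pads swing forward as they close: fully open they stand 13 mm farther back than shut.
Start: joints at [1.275, 0.521, -0.036, 1.599, 0.021, 1.021, -0.113], TCP at [0.14, -0.609, 0.231] pointing down, gripper open.
Joint ranges: [-2.91, 2.91], [-0.3, 2.13], [-1.5, 1.42], [0.17, 2.43], [-1.26, 4.41], [0.16, 1.93], [-2.52, 2.52]. Speed limits (rad/s): [1.89, 1.89, 2.39, 2.39, 3.01, 3.01, 3.01].

## Interface

Orientations are given as [roll, pitch, yaw] about the fixed x, y, z axes, in that order (R = Rz(yaw) Ry(pitch) Rx(roll)).
In Python, from workcell import bot gives the robot as it stands.
- The arm moves only by the tool carry_out, never from a script. Its argument "rows" is a list that holds one entry, the list of rows, each a list of 4 numbers: the shift along the tool's x, y, z in m, then the turn about the tool's z in degrees. In form: [[[x, y, z, twist], ...]]. A call has 1 to 12 rows; each row is the pose to reach, as a shift and turn from the pose commanded when the call began, along the tool's axes at that moment; what a row does not reach only later rows make up. A row lasts 1/12 s, in which the tool goes at most 41.7 mm and 7.16 degrees, less where a joint would pass 70% of its speed; a pose out of reach is approached as far as the arm can. A call with a gripper value outside its range is refused whole. "grip" is the finger opening in m, from 0 to 0.0854, set as the call begins (left out, the last holds). The fingers move at their own pace and stop on an object; "grip_force" is the grip in N (left out, the last holds). Time passes only in rows, so rows that repeat a pose let the fingers close. It gives the time, the measured TCP pose, the force, the opening and the grip force at its end, in the units of the state.
- bot.observe(): the state, without advancing time (a new reading comes with each control period).
- bot.grab_frame(name): name is "side" or "top"; returns a dict with "pixels" (384x512x3 uint8, red, green, blue), "K" (3x3 intrinsics, pixels), "k1" (the pictures are not rectified: a ray, as slopes to the right and down, at radius r is drawn at 1 + k1 r^2 times it, then the intrinsics apply), "pose" (4x4, takes a point from camera to world coordinates). Camera axes: x right, y down, z forward; pixel columns grow to the right and rows downward; lengths in m; the calibration is good to about 2 mm. A picture is of the moment at which its call begins. There is no depth.
- bot.job_done(): hands the job in; it is judged then, once.
Trained networks look in a picture, given as the dict that the camera call returned (one of the last four; its "shot" number tells which), for a name from the list of things; names that differ only in an ending like _2 or _b are one class to them, and where a whole thing is asked for, a point or a joint stands for the part that bears it (a point fixed in the world has none). Each returns a list of dicts, best first, with "conf" (0 to 1); they miss things now and then, are a little off and sometimes report something else, mostly with a low value. They report only what shows in the picture. A call takes as long as a camera call.
- bot.look_for(picture, label): "position" ([column, row] in pixels, amid what is visible of it).
- bot.regions_of(picture, label): "region" (384x512 bool, what is visible of it) and "position" ([column, row] in pixels, amid what is visible of it).
- bot.spot_point(picture, label): "position" ([column, row] in pixels: a listed point, or the origin of a listed thing).
The state is a dict: "clock": time; "qpos": joint angles; "qd": joint speeds; "joint_efforts": joint torques, N m; "position": TCP position; "tool_rot": TCP orientation; "force": force on the tool from outside, world axes, zero at the start; "moment": the same for the moment, N m; "grip_width": finger opening in m; "finger_force": force on a finger pad.
Only numpy, scipy, OpenCV 4.12 (cv2) and the standard library are available. Lean on these libraries where they do the work, as an engineer would, in place of code of your own. Each camera call takes 0.05 s, during which the arm holds its last target. There are 200 camera calls.

## Task

Close up the blue parts chest on the bench, pushing with the fingertips: first push its yellow drawer fully home, then push the open lid down flat without slamming it or tipping it over backwards, and then slide the red knob of the bolt on the lid all the way across, towards the keeper bracket on the chest's side. Do not lift, shift or knock over any of the loose things around and inside the chest.

Things in the scene. Friction and masses are not known exactly. Their poses are not given: they have to be found in the camera images.
- chest: blue steel parts chest fixed to the bench, 170 mm deep (x), 260 wide (y), 120 tall to the rim, 130 with lid shut. Origin: centre of its underside; -x points out of its front, +y to its left, z up. Steel keeper bracket on its +y side, 34 by 18 mm, centred at (-35, 139), up to 161 high. Tray floor at z = 80. Hinge line x = 85, z = 120; front face x = -85
- drawer (a joint): yellow drawer low in the chest's front: m it stands out (0 = fully home, limit 0.11), sliding along the chest's x; stays where left, about 2 N friction. Its front is a flat plate without handle, 244 mm wide, 64 tall, 8 thick, from 11 to 75 mm above the bench, flush with the chest's front (x = -85) when home
- drawer_front (a point): middle of the upper edge of the drawer's front face, 75 mm above the bench; moves with the drawer; axes as the chest's
- lid (a joint): angle in rad of the blue lid, hinged along the chest's far (+x) rim: 0 = flat shut, 1.57 = upright, limit 1.6; its friction hinge stays where it is left, and takes up to about 6 N at the push point to move. The lid is a flat plate 170 mm by 260 mm, 10 mm thick
- lid_hinge (a point): middle of the hinge line, 120 mm above the bench; axes turn with the lid: -x runs from the hinge along the lid's underside to its free edge, y along the hinge, z out of the lid's outer face (up when shut)
- lid_push (a point): a clear spot on the outer face of the lid to push on, 135 mm from the hinge line, 35 mm in from the free edge, 60 mm to the -y side of the middle and 10 mm out from the hinge plane; axes as lid_hinge
- bolt (a joint): barrel bolt lying along y on the outer face of the lid: m it has been slid to +y of the chest (towards the keeper); 0 = drawn back, 0.040 = fully across, its end in the keeper; friction about 1.5 N, stays where it is left
- bolt_knob (a point): middle of the top of the red knob, an upright cylinder 22 mm across, its top 40 mm over the lid's outer face and 25 mm over the 10 mm thick bolt (170 mm above the bench with lid shut). Then at (-35, 28 + travel) mm in the chest's frame. Two guide blocks of the bolt, 14 mm wide in y, rise 18 mm over the lid at y = 0 and 105 mm. Axes as lid_hinge
- socket: loose steel socket, a ring 26 mm across and 24 mm tall, standing in the middle compartment of the chest's upper tray; origin at the centre of its underside; leave alone
- tape_roll: green roll of tape lying flat, 90 mm across, 36 mm tall, near the chest's right (-y) side; origin at the centre of its underside; leave alone
- spray_can: red spray can, 60 mm across, 170 mm tall, near the chest's left (+y) side; origin at the centre of its underside; leave alone
- screw_jar: glass jar with a yellow cap, 68 mm across, 90 mm tall; origin at the centre of its underside; leave alone
- screwdriver: orange-handled screwdriver lying on the bench; leave alone
- wrench: steel wrench lying on the bench; leave alone
- mug: blue mug, 80 mm across, 95 mm tall; origin at the centre of its underside; leave alone

How it is judged:
By the outcome, as a careful person would: the job done as asked, in the order asked, and still so for the second after the job is handed in, with the robot touching nothing.
It also fails if it takes over 58 s, if anything falls off the work surface, if the arm or the gripper's body presses on something with over 40 N, if the wrist force passes 120 N, or if a joint passes its speed limit or range.

## Working session

There is one attempt and no reset: what is moved stays moved. The work goes in short steps, Python scripts to look and compute and a tool call to move; the robot and the scene stay as the last step left them, time stands still between calls to the robot, and variables do not carry over. Pictures are saved under pics/ and viewed, at most 10 in all, crops included, and the job is handed in when it is done.

Besides the shell and the picture viewer there is one more tool, called after "Request:" by a JSON object that holds its "name" and its "arguments". carry_out: Moves the arm, as the interface text tells. Its arguments: {"type":"object","properties":{"rows":{"type":"array","items":{"type":"array","items":{"type":"array","items":{"type":"number"}}}},"grip":{"type":"number"},"grip_force":{"type":"number"}},"required":["rows"]}

```bash
mkdir -p pics; ls; cat > h.py <<'E'
import numpy as np, cv2
from workcell import bot
def ray(f,px):
    K=np.array(f["K"]);k=f["k1"];T=np.array(f["pose"])
    d=np.array([(px[0]-K[0,2])/K[0,0],(px[1]-K[1,2])/K[1,1]]);u=d.copy()
    for _ in range(20): u=d/(1+k*(u@u))
    return T[:3,3],T[:3,:3]@np.array([u[0],u[1],1.])
def onz(f,px,z):
    o,d=ray(f,px);return o+d*(z-o[2])/d[2]
def tri(f1,p1,f2,p2):
    o1,d1=ray(f1,p1);o2,d2=ray(f2,p2)
    s=np.linalg.lstsq(np.c_[d1,-d2],o2-o1,rcond=None)[0]
    a=o1+s[0]*d1;b=o2+s[1]*d2
    return (a+b)/2,np.linalg.norm(a-b)
def proj(f,P):
    T=np.array(f["pose"]);K=np.array(f["K"]);c=T[:3,:3].T@(np.array(P)-T[:3,3]);u=c[:2]/c[2]
    u=u*(1+f["k1"]*(u@u));return np.array([K[0,0]*u[0]+K[0,2],K[1,1]*u[1]+K[1,2]])
def save(f,n): cv2.imwrite("pics/"+n,cv2.cvtColor(f["pixels"],cv2.COLOR_RGB2BGR))
E
python3 - <<'E'
from h import *
np.set_printoptions(precision=3,suppress=True)
s=bot.grab_frame("side");t=bot.grab_frame("top")
im=np.hstack([s["pixels"],t["pixels"]]);cv2.imwrite("pics/a.png",cv2.resize(cv2.cvtColor(im,cv2.COLOR_RGB2BGR),(800,300),interpolation=cv2.INTER_AREA))
save(s,"s0.png");save(t,"t0.png")
for n in ["chest","drawer_front","lid_hinge","lid_push","bolt_knob","socket","tape_roll","spray_can","screw_jar","mug"]:
    a=bot.spot_point(s,n)[:1];b=bot.spot_point(t,n)[:1]
    print(n,[(np.array(x[0]["position"]),round(x[0]["conf"],2)) if x else None for x in(a,b)], *(tri(s,a[0]["position"],t,b[0]["position"]) if a and b else ()), onz(t,b[0]["position"],0) if b else '')
print(s["pose"],t["pose"]);print(bot.observe())
E
```

```text
pics
chest [(array([212.4, 219. ]), 0.71), (array([227.1, 155. ]), 0.8)] [0.643 0.094 0.001] 0.010998643901826186 [0.649 0.096 0.   ]
drawer_front [(array([193.7, 186.3]), 0.63), (array([226.6, 190.2]), 0.78)] [0.56  0.136 0.198] 0.1741827119220406 [0.528 0.101 0.   ]
lid_hinge [(array([193.2, 186. ]), 0.81), (array([231.5, 121.6]), 0.65)] [0.732 0.075 0.103] 0.00852028607220943 [0.766 0.078 0.   ]
lid_push [(array([211.1, 153.8]), 0.8), (array([246.2, 118.9]), 0.77)] [0.684 0.023 0.238] 0.0007930348654030212 [0.774 0.028 0.   ]
bolt_knob [(array([183.5, 159.8]), 0.55), (array([211.5, 102.5]), 0.45)] [0.731 0.119 0.248] 0.004825421704855242 [0.839 0.145 0.   ]
socket [(array([213.7, 200.9]), 0.56), (array([227.2, 153.8]), 0.37)] [0.626 0.09  0.092] 0.002599250154236688 [0.653 0.096 0.   ]
tape_roll [(array([255.3, 192.4]), 0.66), (array([298.9, 165.7]), 0.88)] [ 0.601 -0.144 -0.007] 0.0051432117913135 [ 0.602 -0.142  0.   ]
spray_can [(array([156.6, 244.9]), 0.96), (array([162.3, 140.5]), 0.75)] [0.707 0.313 0.007] 0.0024452471109867374 [0.709 0.314 0.   ]
screw_jar [(array([156.5, 3
[... 272 characters left out ...]
8]
 [-0.549  0.509 -0.663  0.932]
 [ 0.022 -0.784 -0.62   0.996]
 [ 0.     0.     0.     1.   ]] [[-0.041 -0.978  0.205  0.216]
 [-0.999  0.04  -0.008 -0.001]
 [-0.    -0.205 -0.979  1.467]
 [ 0.     0.     0.     1.   ]]
{'clock': 1.1, 'qpos': array([ 1.275,  0.521, -0.036,  1.599,  0.021,  1.021, -0.113]), 'qd': array([ 0.001,  0.   , -0.   , -0.   ,  0.001,  0.001, -0.002]), 'joint_efforts': array([ -0.002, -92.686,   1.978, -37.025,   0.018,   0.002,  -0.   ]), 'position': array([ 0.14 , -0.609,  0.231]), 'tool_rot': array([ 3.142, -0.   ,  0.226]), 'force': array([-0.104,  0.004,  0.074]), 'moment': array([-0.026,  0.038,  0.001]), 'finger_force': 0.0, 'grip_width': 0.08544300848128746}
```

View pics/s0.png

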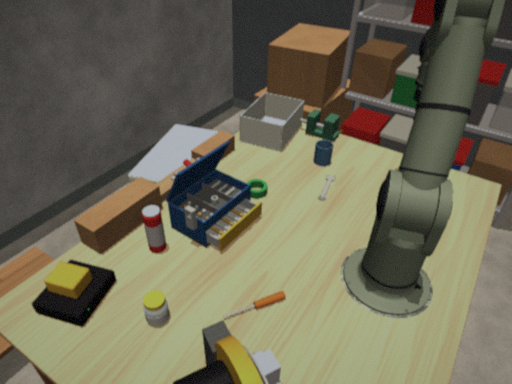

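View pics/t0.png

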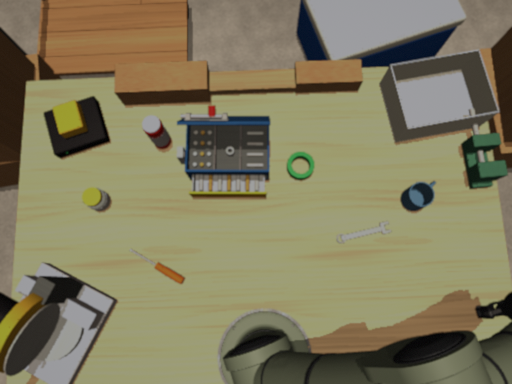

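The side view shows the chest at about (212,200) with its lid near upright and the drawer out. In the top view the chest spans about (185–270, 117–195), with the tape at (300,165) and the can at (157,132).

```bash
python3 - <<'E'
from h import *
np.set_printoptions(precision=3,suppress=True)
s=cv2.imread("pics/s0.png")[140:250,160:270];t=cv2.imread("pics/t0.png")[95:205,170:280]
im=np.hstack([cv2.resize(x,(400,400),interpolation=cv2.INTER_CUBIC) for x in (s,t)]);cv2.imwrite("pics/b.png",im)
f=bot.grab_frame("top");g=bot.grab_frame("side")
for n in ["drawer","lid","bolt","chest"]:
  for nm,q in(("top",f),("side",g)):
    r=bot.regions_of(q,n)
    if r:
        m=r[0]["region"];c=cv2.minAreaRect(np.argwhere(m)[:,::-1].astype(np.float32));print(n,nm,r[0]["conf"],m.sum(),cv2.boxPoints(c).tolist())
for n in ["drawer_front","bolt_knob","lid_push","lid_hinge","chest"]:
    print(n,[(r["position"],r["conf"]) for r in bot.spot_point(f,n)],[(r["position"],r["conf"]) for r in bot.spot_point(g,n)])
E
```

```text
drawer top 0.72 1637 [[190.0, 175.0], [266.0, 175.0], [266.0, 198.0], [190.0, 198.0]]
drawer side 0.56 1330 [[202.313232421875, 233.79620361328125], [248.00379943847656, 191.91317749023438], [264.8150939941406, 210.2528076171875], [219.12452697753906, 252.13583374023438]]
lid top 0.8 897 [[181.8172607421875, 122.55838012695312], [183.147216796875, 103.9390869140625], [270.9137268066406, 110.20811462402344], [269.5837707519531, 128.82740783691406]]
lid side 0.74 1341 [[152.68919372558594, 181.36488342285156], [222.31080627441406, 131.63514709472656], [237.58106994628906, 153.01353454589844], [167.95945739746094, 202.74327087402344]]
bolt top 0.45 106 [[201.0, 117.0], [201.0, 106.0], [219.0, 106.0], [219.0, 117.0]]
bolt side 0.43 40 [[183.0, 159.0], [189.0, 159.0], [189.0, 165.0], [183.0, 165.0]]
chest top 0.75 6944 [[176.53419494628906, 197.22181701660156], [178.30128479003906, 105.33271789550781], [270.3634033203125, 107.10313415527344], [268.5963134765625, 198.9922332763672]]
chest side 0.62 6028 [[147.4281005859375, 178.39195251464844], [226.2908935546875, 137.68858337402344], [270.75433349609375, 223.8365020751953], [191.89154052734375, 264.53985595703125]]
drawer_front [([228.4, 192.7], 0.86), ([158.5, 266.7], 0.63)] [([241.7, 217.9], 0.86)]
bolt_knob [([211.3, 103.2], 0.64)] [([182.4, 160.1], 0.55), ([214.1, 202.5], 0.25)]
lid_push [([245.5, 118.5], 0.75)] [([210.1, 153.1], 0.57)]
lid_hinge [([228.9, 121.5], 0.61), ([208.3, 103.8], 0.39)] [([194.3, 186.4], 0.77)]
chest [([229.0, 154.9], 0.93)] [([213.2, 217.9], 0.71)]
```

View pics/b.png

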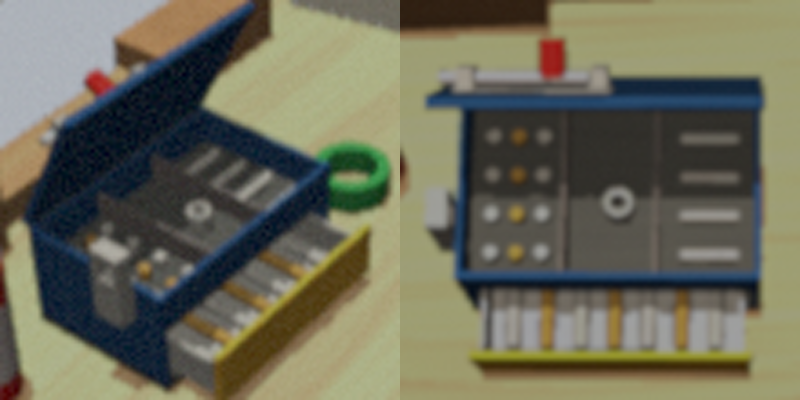

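The crop shows the lid leaning a little forward of upright, with the knob (red) at about top pixel (211,105). The drawer is about 6 cm out, and the socket stands in the middle of the tray. Next I fit the chest model to these corners.

```bash
cat > fit.py <<'E'
from h import *
from scipy.optimize import least_squares
def pts(p):
    x,y,w,d,a=p;c,s=np.cos(w),np.sin(w)
    W=lambda P:np.array([x+c*P[0]-s*P[1],y+s*P[0]+c*P[1],P[2]])
    def L(P): # lid frame -> chest (rotation about y, a lifts the -x end)
        return W([.085+np.cos(a)*P[0]+np.sin(a)*P[2],P[1],.12-np.sin(a)*P[0]+np.cos(a)*P[2]])
    return W,L
E
python3 - <<'E'
from fit import *
np.set_printoptions(precision=3,suppress=True)
t=bot.grab_frame("top");s=bot.grab_frame("side")
def res(p):
    W,L=pts(p);d=p[3]
    o=[(t,W([-.085,.13,.12]),(185.7,172.3)),(t,W([-.085,-.13,.12]),(269,172.3)),
    (t,W([-.085-d,.122,.075]),(189.8,193.2)),(t,W([-.085-d,-.122,.075]),(266.3,193.5)),
    (t,L([-.17,.13,0]),(177.7,123.6)),(t,L([-.17,-.13,0]),(269.6,123.6)),
    (s,W([-.085-d,.122,.075]),(219.7,239)),(s,W([-.085-d,-.122,.075]),(261.8,203.3)),
    (s,W([-.085,-.13,.12]),(250.2,185.9)),(s,W([-.085,.13,.12]),(205.4,221.7)),
    (s,L([-.17,-.13,0]),(229.6,140.8)),(s,L([-.17,.13,0]),(177.1,173.6)),
    (t,L([-.135,-.06,.01]),(245.8,118.7)),(s,L([-.135,-.06,.01]),(210.6,153.4)),(s,L([0,0,0]),(193.8,186.2)),(t,L([-.12,.028,.05]),(211.3,103)),(s,L([-.12,.028,.05]),(182.9,160))]
    return np.concatenate([proj(f,P)-q for f,P,q in o])
r=least_squares(res,[.643,.094,0,.06,1.2],loss="soft_l1");print(r.x);print(res(r.x).reshape(-1,2))
W,L=pts(r.x);np.save("p.npy",r.x)
print("drawer",W([-.085-r.x[3],0,.075]),"push",L([-.135,-.06,.01]),"knob",W([-.035,.028,.17]))
E
```

```text
[ 0.643  0.088 -0.038  0.057  1.149]
[[-1.751  0.18 ]
 [ 0.047 -0.096]
 [-1.489  0.591]
 [ 0.066  0.055]
 [-1.863  0.064]
 [ 0.142 -0.295]
 [ 0.087 -0.841]
 [-0.117 -2.598]
 [ 0.431 -1.529]
 [-1.124  0.682]
 [-0.932 -1.097]
 [ 0.274 -0.389]
 [-0.971  0.275]
 [ 0.719 -0.91 ]
 [-0.988 -1.679]
 [ 2.718  1.629]
 [ 2.248 -1.29 ]]
drawer [0.501 0.094 0.075] push [0.68  0.027 0.247] knob [0.609 0.118 0.17 ]
```

Request:
{"name": "carry_out", "arguments": {"rows": [[[0.015,-0.01,0,3],[0.045,-0.033,0,8],[0.08,-0.058,0,15.1],[0.112,-0.082,0,15.1],[0.144,-0.106,0,15.1],[0.176,-0.129,0,15.1],[0.208,-0.153,0,15.1],[0.24,-0.176,0,15.1],[0.275,-0.201,0,15.1],[0.31,-0.227,0,15.1],[0.345,-0.253,0,15.1],[0.375,-0.275,0,15.1]]], "grip": 0, "grip_force": 40}}

```text
clock: 3.2
position: [0.4443, -0.256, 0.2316]
tool_rot: [3.141, -0.0, -0.038]
force: [0.6, -1.7, -0.8]
grip_width: -0.0002
finger_force: 0.0
```

Request:
{"name": "carry_out", "arguments": {"rows": [[[0,-0.03,0,0],[0,-0.07,0,0],[0,-0.11,0,0],[0,-0.15,0,0],[0,-0.19,0,0],[0,-0.23,0,0],[0,-0.27,0,0],[0,-0.3,0.01,0],[0,-0.33,0.03,0],[0,-0.345,0.055,0],[0.002,-0.352,0.085,0],[0.002,-0.352,0.115,0]]]}}

```text
clock: 4.2
position: [0.4591, 0.0961, 0.1156]
tool_rot: [-3.14, -0.002, -0.035]
force: [1.3, 0.3, 0.1]
grip_width: 0.0005
finger_force: 0.0
```

Request:
{"name": "carry_out", "arguments": {"rows": [[[0,0,0.025,0],[0,0,0.045,0],[0,0,0.056,0],[0.005,0,0.057,0],[0.015,0,0.057,0],[0.025,0,0.057,0],[0.03,0,0.057,0],[0.035,0,0.057,0],[0.04,0,0.057,0],[0.045,0,0.057,0],[0.05,0,0.057,0],[0.055,0,0.057,0]]]}}

```text
clock: 5.2
position: [0.514, 0.0917, 0.0594]
tool_rot: [3.141, 0.0, -0.038]
force: [-2.3, -1.5, 1.7]
grip_width: -0.0002
finger_force: 1.2
```

Request:
{"name": "carry_out", "arguments": {"rows": [[[0.005,0,0,0],[0.01,0,0,0],[0.015,0,0,0],[0.019,0,0,0],[0.022,0,0,0],[0.025,0,0,0],[0.027,0,0,0],[0.029,0,0,0],[0.031,0,0,0],[0.032,0,0,0],[0.033,0,0,0],[0.033,0,0,0]]]}}

```text
clock: 6.2
position: [0.5467, 0.0907, 0.0593]
tool_rot: [-3.141, -0.0, -0.038]
force: [0.1, -0.9, 0.0]
grip_width: -0.0003
finger_force: 0.3
```

Request:
{"name": "carry_out", "arguments": {"rows": [[[0.001,0,0,0],[0.002,0,0,0],[0.003,0,0,0],[0.003,0,0,0],[0.004,0,0,0],[0.004,0,0,0]]]}}

```text
clock: 6.7
position: [0.5471, 0.0905, 0.0588]
tool_rot: [3.14, 0.007, -0.038]
force: [-25.1, 1.3, 12.7]
grip_width: -0.0001
finger_force: 0.0
```

Request:
{"name": "carry_out", "arguments": {"rows": [[[-0.01,0,0,0],[-0.03,0,0,0],[-0.045,0,0,0],[-0.045,0,-0.03,0],[-0.045,0,-0.07,0],[-0.045,0,-0.11,0],[-0.045,0,-0.15,0],[-0.045,0,-0.19,0],[-0.045,0,-0.23,0],[-0.04,0.005,-0.26,0],[-0.02,0.015,-0.28,0],[0.01,0.03,-0.285,0]]]}}

```text
clock: 7.7
position: [0.5602, 0.0614, 0.3494]
tool_rot: [-3.14, -0.007, -0.035]
force: [-0.1, 0.0, -0.5]
grip_width: -0.0
finger_force: 0.0
```

Request:
{"name": "carry_out", "arguments": {"rows": [[[0.035,0.008,0,0],[0.07,0.016,0,0],[0.105,0.024,0,0],[0.135,0.026,0,0],[0.155,0.026,0,0],[0.162,0.026,0.005,0],[0.164,0.026,0.015,0],[0.164,0.026,0.03,0],[0.164,0.026,0.045,0],[0.164,0.026,0.06,0],[0.164,0.026,0.06,0]]]}}

```text
clock: 8.62
position: [0.7204, 0.0281, 0.2811]
tool_rot: [3.141, 0.004, -0.037]
force: [-0.2, 0.2, 0.6]
grip_width: -0.0002
finger_force: 0.0
```

```bash
python3 - <<'E'
from fit import *
np.set_printoptions(precision=4,suppress=True)
s=bot.grab_frame("side");t=bot.grab_frame("top")
im=np.hstack([cv2.resize(cv2.cvtColor(x,cv2.COLOR_RGB2BGR),(400,400),interpolation=cv2.INTER_CUBIC) for x in (s["pixels"][130:250,150:270],t["pixels"][90:210,165:285])]);cv2.imwrite("pics/c.png",im)
o=bot.observe();print(o["position"],o["tool_rot"],o["force"],o["clock"])
p=np.load("p.npy");W,L=pts(p)
c,sn=np.cos(p[2]),np.sin(p[2])
for a in np.linspace(p[4],0,13):
    q=L([-.135,-.06,.01])+np.array([.011*c,.011*sn,0])-o["position"]
    print(round(a,3),c*q[0]+sn*q[1],sn*q[0]-c*q[1],-q[2])
E
```

```text
[0.7217 0.0281 0.2845] [-3.1416  0.0004 -0.0374] [-0.1393 -0.2859  0.1586] 8.7167
1.149 -0.03084206631824066 0.0027851393712860135 0.03722093868427692
1.053 -0.03084206631824066 0.0027851393712860135 0.03722093868427692
0.958 -0.03084206631824066 0.0027851393712860135 0.03722093868427692
0.862 -0.03084206631824066 0.0027851393712860135 0.03722093868427692
0.766 -0.03084206631824066 0.0027851393712860135 0.03722093868427692
0.67 -0.03084206631824066 0.0027851393712860135 0.03722093868427692
0.575 -0.03084206631824066 0.0027851393712860135 0.03722093868427692
0.479 -0.03084206631824066 0.0027851393712860135 0.03722093868427692
0.383 -0.03084206631824066 0.0027851393712860135 0.03722093868427692
0.287 -0.03084206631824066 0.0027851393712860135 0.03722093868427692
0.192 -0.03084206631824066 0.0027851393712860135 0.03722093868427692
0.096 -0.03084206631824066 0.0027851393712860135 0.03722093868427692
0.0 -0.03084206631824066 0.0027851393712860135 0.03722093868427692
```

View pics/c.png

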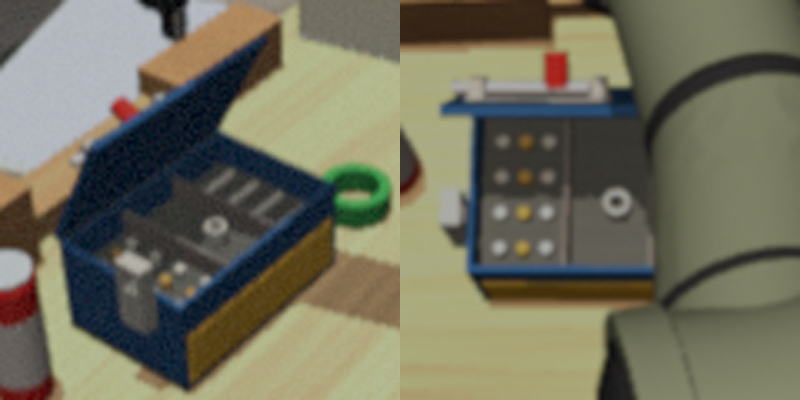

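The picture shows the drawer home, its yellow front flush at about (260,300) in the crop, and the lid untouched. I compute the lid arc next.

```bash
python3 - <<'E'
from fit import *
np.set_printoptions(precision=4,suppress=True)
p=np.load("p.npy");c,sn=np.cos(p[2]),np.sin(p[2]);o=np.array([.7217,.0281,.2845])
for a in np.linspace(1.2,0,25):
    p[4]=a;q=pts(p)[1]([-.135,-.06,.01])+np.array([.011*c,.011*sn,0])-o
    print(round(a,3),np.array([c*q[0]+sn*q[1],sn*q[0]-c*q[1],-q[2]]))
E
```

```text
1.2 [-0.0243  0.0028  0.0351]
1.15 [-0.0307  0.0028  0.0372]
1.1 [-0.037   0.0028  0.0397]
1.05 [-0.0432  0.0028  0.0424]
1.0 [-0.0492  0.0028  0.0455]
0.95 [-0.0551  0.0028  0.0489]
0.9 [-0.0608  0.0028  0.0525]
0.85 [-0.0663  0.0028  0.0565]
0.8 [-0.0716  0.0028  0.0607]
0.75 [-0.0767  0.0028  0.0652]
0.7 [-0.0815  0.0028  0.0699]
0.65 [-0.0861  0.0028  0.0748]
0.6 [-0.0905  0.0028  0.08  ]
0.55 [-0.0946  0.0028  0.0854]
0.5 [-0.0984  0.0028  0.091 ]
0.45 [-0.1019  0.0028  0.0968]
0.4 [-0.1052  0.0028  0.1027]
0.35 [-0.1081  0.0028  0.1088]
0.3 [-0.1107  0.0028  0.1151]
0.25 [-0.113   0.0028  0.1214]
0.2 [-0.115   0.0028  0.1279]
0.15 [-0.1167  0.0028  0.1344]
0.1 [-0.118   0.0028  0.1411]
0.05 [-0.119   0.0028  0.1478]
0.0 [-0.1197  0.0028  0.1545]
```

Request:
{"name": "carry_out", "arguments": {"rows": [[[0,0.002,0.02,0],[-0.008,0.002,0.034,0],[-0.018,0.002,0.036,0],[-0.024,0.002,0.036,0],[-0.0305,0.002,0.0375,0],[-0.037,0.002,0.04,0],[-0.043,0.002,0.0425,0],[-0.049,0.002,0.0455,0],[-0.055,0.002,0.049,0],[-0.061,0.002,0.0525,0],[-0.0665,0.002,0.0565,0],[-0.0715,0.002,0.0605,0]]]}}

```text
clock: 9.72
position: [0.6502, 0.0288, 0.2234]
tool_rot: [-3.141, 0.0, -0.038]
force: [1.5, 0.8, 3.9]
grip_width: 0.0003
finger_force: 1.6
```

Request:
{"name": "carry_out", "arguments": {"rows": [[[-0.005,0,0.0047,0],[-0.01,0,0.0094,0],[-0.0146,0,0.0143,0],[-0.019,0,0.0195,0],[-0.023,0,0.025,0],[-0.027,0,0.0305,0],[-0.0305,0,0.0363,0],[-0.0337,0,0.0422,0],[-0.0366,0,0.0483,0],[-0.0392,0,0.054,0],[-0.0415,0,0.0585,0],[-0.043,0,0.0625,0]]]}}

```text
clock: 10.72
position: [0.6076, 0.0301, 0.1607]
tool_rot: [3.141, 0.0, -0.038]
force: [1.8, -0.6, 1.1]
grip_width: -0.0003
finger_force: 0.9
```

Request:
{"name": "carry_out", "arguments": {"rows": [[[-0.001,0,0.004,0],[-0.002,0,0.008,0],[-0.003,0,0.012,0],[-0.0035,0,0.0155,0],[-0.004,0,0.019,0],[-0.0045,0,0.022,0],[-0.005,0,0.0245,0],[-0.005,0,0.0265,0],[-0.005,0,0.028,0],[-0.005,0,0.029,0],[-0.005,0,0.03,0],[-0.005,0,0.03,0]]]}}

```text
clock: 11.72
position: [0.6029, 0.0305, 0.1312]
tool_rot: [-3.141, -0.0, -0.038]
force: [-0.3, -0.1, -0.6]
grip_width: -0.0001
finger_force: 0.0
```

Request:
{"name": "carry_out", "arguments": {"rows": [[[0,0,0.001,0],[0,0,0.002,0],[0,0,0.0025,0],[0,0,0.003,0],[0,0,0.003,0]]]}}

```text
clock: 12.13
position: [0.603, 0.0305, 0.1299]
tool_rot: [3.141, -0.001, -0.038]
force: [-11.2, -0.1, 27.0]
grip_width: 0.0002
finger_force: 13.8
```

Request:
{"name": "carry_out", "arguments": {"rows": [[[0,0,-0.005,0],[0,0,-0.02,0],[0,0,-0.045,0],[0,0,-0.06,0],[0,0,-0.06,0]]]}}

```text
clock: 12.55
position: [0.6043, 0.0306, 0.1914]
tool_rot: [-3.141, -0.005, -0.038]
force: [0.9, 0.5, 0.7]
grip_width: 0.0001
finger_force: 0.0
```

```bash
python3 - <<'E'
from fit import *
np.set_printoptions(precision=4,suppress=True)
s=bot.grab_frame("side");t=bot.grab_frame("top")
im=np.hstack([cv2.resize(cv2.cvtColor(x,cv2.COLOR_RGB2BGR),(400,400),interpolation=cv2.INTER_CUBIC) for x in (s["pixels"][130:250,150:270],t["pixels"][90:210,165:285])]);cv2.imwrite("pics/d.png",im)
o=bot.observe();print(o["position"],o["tool_rot"],o["force"],o["clock"])
p=np.load("p.npy");p[4]=0;W,L=pts(p);K=W([-.035,.028,.17]);print(K,proj(s,K),proj(t,K))
a=bot.spot_point(s,"bolt_knob");b=bot.spot_point(t,"bolt_knob")
print([(x["position"],x["conf"]) for x in a],[(x["position"],x["conf"]) for x in b])
if a: print(onz(s,a[0]["position"],.17))
if b: print(onz(t,b[0]["position"],.17))
E
```

```text
[0.6031 0.0304 0.1885] [-3.1415 -0.001  -0.0379] [-0.8959  0.3036 -0.873 ] 12.65
[0.6093 0.1176 0.17  ] [212.1153 189.5794] [216.0001 151.9245]
[([210.3, 192.2], 0.53), ([155.9, 316.3], 0.18)] [([212.1, 147.1], 0.58), ([244.0, 161.5], 0.22)]
[0.6053 0.1326 0.17  ]
[0.6247 0.1289 0.17  ]
```

View pics/d.png

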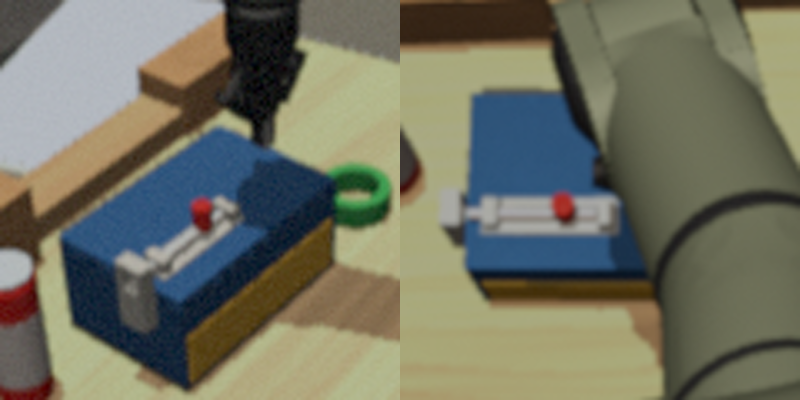

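The lid lies flat. The red knob top is at about (214,151) in the top view, roughly 5 mm further +y than the model. I lower the fingertips on its −y side and push.

Request:
{"name": "carry_out", "arguments": {"rows": [[[0.002,-0.015,0,0],[0.004,-0.035,0.01,0],[0.004,-0.045,0.022,0],[0.004,-0.048,0.031,0],[0.004,-0.053,0.033,0],[0.004,-0.058,0.033,0],[0.004,-0.063,0.033,0],[0.004,-0.067,0.033,0],[0.004,-0.071,0.033,0],[0.004,-0.075,0.033,0],[0.004,-0.079,0.033,0],[0.004,-0.083,0.033,0]]]}}

```text
clock: 13.75
position: [0.6102, 0.1133, 0.1556]
tool_rot: [3.141, -0.001, -0.038]
force: [0.4, -1.3, 1.7]
grip_width: 0.0001
finger_force: 0.8
```

Request:
{"name": "carry_out", "arguments": {"rows": [[[0,-0.004,0,0],[0,-0.008,0,0],[0,-0.011,0,0],[0,-0.014,0,0],[0,-0.017,0,0],[0,-0.019,0,0],[0,-0.021,0,0],[0,-0.021,0,0]]]}}

```text
clock: 14.42
position: [0.6108, 0.1342, 0.1553]
tool_rot: [3.141, 0.0, -0.038]
force: [0.9, -1.5, 0.4]
grip_width: -0.0002
finger_force: 0.9
```

Request:
{"name": "carry_out", "arguments": {"rows": [[[0,-0.001,0,0],[0,-0.002,0,0],[0,-0.003,0,0],[0,-0.004,0,0],[0,-0.004,0,0]]]}}

```text
clock: 14.83
position: [0.6109, 0.1351, 0.1552]
tool_rot: [3.138, 0.001, -0.04]
force: [-1.3, -16.0, 4.5]
grip_width: 0.0002
finger_force: 8.0
```

Request:
{"name": "carry_out", "arguments": {"rows": [[[0,0.005,0,0],[0,0.015,0,0],[0,0.02,-0.015,0],[0,0.02,-0.05,0],[0,0.02,-0.08,0],[0,0.03,-0.11,0],[0,0.06,-0.12,0],[0,0.1,-0.12,0],[0,0.14,-0.12,0],[0,0.18,-0.12,0],[0,0.21,-0.12,0],[0,0.22,-0.12,0]]]}}

```text
clock: 15.83
position: [0.6017, -0.0875, 0.2752]
tool_rot: [3.14, 0.0, -0.043]
force: [0.2, -0.2, 0.0]
grip_width: -0.0003
finger_force: 0.0
```

```bash
python3 - <<'E'
from fit import *
np.set_printoptions(precision=4,suppress=True)
s=bot.grab_frame("side");t=bot.grab_frame("top")
im=np.hstack([cv2.resize(cv2.cvtColor(x,cv2.COLOR_RGB2BGR),(400,400),interpolation=cv2.INTER_CUBIC) for x in (s["pixels"][130:250,150:270],t["pixels"][90:210,165:285])]);cv2.imwrite("pics/e.png",im)
o=bot.observe();print(o["position"],o["force"],o["clock"])
E
```

```text
[ 0.6022 -0.0843  0.2752] [0.3512 0.6062 0.5046] 15.9333
```

View pics/e.png

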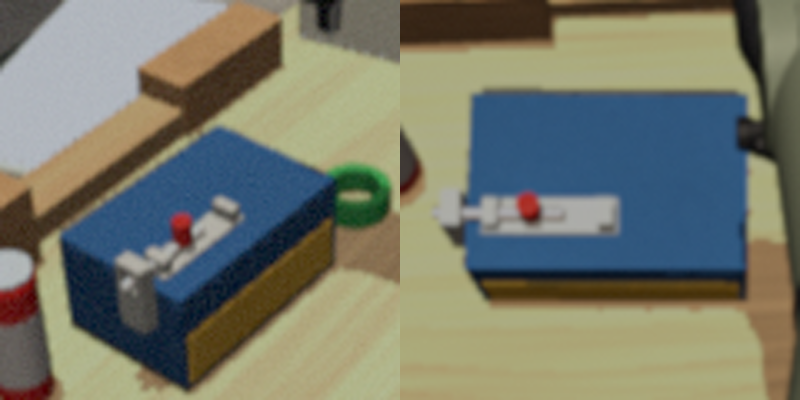

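The drawer is flush and the lid flat. The knob at (528,207) in the crop is about 69 mm from the right guide block at y = 0, which matches the full 68 mm and the hard stop I felt. The bolt end shows through the keeper.

```bash
python3 -c "
from workcell import bot
print(bot.job_done())"
```

```text
the job is handed in; nothing more can be done
None
```

The chest is closed up and the job handed in at about 16 s: the drawer was pushed home, then the lid pushed down flat, then the bolt slid fully across into the keeper. No contact with the loose things was planned or felt; I checked the chest in the final pictures but not every loose thing around it.

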